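Pin the sample sled to its clevis

TASK

Couple the sample sled to its clevis bracket: put the slimmer of the two steel pins from the pin rack down through the bracket's upper ear, the eye of the sled's tongue and the lower ear, until its flange lies flat on the upper ear. The sled stands a little too far out, so ease it in by its upright plate until you feel the eye come under the pin; push gently throughout and never force or shear the pin.

Things in the scene. Friction and masses are not known exactly. Their poses are not given: they have to be found in the camera images.
- pin: The slimmer steel clevis pin, 80 g. Origin: centre of the flange's underside; z up to the knob. Shank 12 mm diameter, to 46 mm below the origin, last 3 mm a cone to 8 mm. Flange 22 mm diameter, z 0 to 4 mm; round grip knob 18 mm diameter, z 4 to 40 mm. Starts upright in either hole of the pin rack, flange lying on its top, up to 2 mm off the hole's centre.
- spare_pin: The thicker pin, too thick for the bracket: shank 16 mm diameter, flange 26 mm, knob 24 mm; heights and origin as the slim pin. It stands in the other hole of the pin rack.
- pin_stand: Fixed metal pin rack 44 x 130 x 54 mm (x, y, z), origin at the centre of its underside: two cheeks 54 mm high with a 17.5 mm slot between them along y, parted by lower spacers into two square holes at y = +35 and -35 mm, in which the pins hang by their flanges.
- bracket: Fixed aluminium clevis on a slide base 84 mm wide, y -50 to 166 mm. Origin on the bench on the bores' axis, z up. Lower ear z 0 to 22 mm, upper ear z 36 to 52 mm, both 60 (x) x 44 (y) mm, joined by side webs, each with a vertical 13.5 mm bore, mouth chamfered 1.5 mm. The sled slides along the bracket's y; its flat tongue (28 mm wide, z 24 to 34 mm, eye 14.5 mm) runs between the ears.
- bore (a point): Centre of the bore's mouth on top of the upper ear, axes as the bracket's; the seated pin's origin lies here. At first the solid tongue closes the bore: a pin let in and released stands on it, leaning up to 7 degrees, flange 28 to 29 mm above this point. When the eye comes under it, it drops about 23 mm.
- lower_bore (a point): Centre of the lower ear's bore mouth, 22 mm above the bench, axes as the bracket's. A sprung ball in this bore, 12 mm above the bench, stops the dropped pin with its flange about 5 mm above the upper ear; from there it must be pressed down, which takes about 5 to 10 N, until the flange meets the ear.
- sled_in_line (a point): Point fixed to the bracket, on its y axis at y = 110, z = 61 mm: where the middle of the sled's upright plate (46 mm along x, 14 mm along y, z 34 to 88 mm) stands when the eye is in line. The sled itself is not measured: it starts 8 to 22 mm farther out (+y), slides against 2.5 N friction, stays where left, and its stop lies 14 mm past alignment. Once the pin is in its eye it has 1 to 3 mm play.

How it is judged (in metres and radians):
At the end, for the whole second after the job is handed in: The slim pin is through both ears and the tongue's eye, upright within 4 degrees, its flange within 2 mm of lying on the upper ear and within 3 mm of the bore's axis, at rest and released (horizontal distance between pin and bore below 0.003 m and z of pin in the frame of bore between -0.002 and 0.002 m and angle between the z axis of pin and the z axis of bracket, either way round below 0.07 rad and linear speed of pin below 0.02 m/s); the robot touches nothing.
It fails at once if the pin is forced: more than 45 N between the pin and the bracket with its sled (rammed down on the tongue or the ear, sheared by the sled, or hammered home) (contact force between pin and bracket above 45 N).
It also fails if it takes over 67 s, if anything falls off the work surface, if the arm or the gripper's body presses on something with over 40 N, if the wrist force passes 120 N, or if a joint passes its speed limit or range.

ROBOT

A 6-joint arm with a two-finger parallel gripper is mounted at the origin on a cart in front of the work surface, level with it; the furniture and walls round the work are solid. World frame = base frame: x ahead of the robot, y to its left, z up, the work surface at z = 0. Lengths are in mm, angles in rad, forces in N, time in s.
With the tool pointing down it reaches from about 350 to 875 mm from the base axis. Payload 4.2 kg.
Tool frame: the origin (TCP) lies at the very end of the fingers, on their centre line; the grasp point (between the pads) lies 19 mm behind it; z points along the fingers, y is the direction in which the jaws open and shut (so a half turn about z gives the same grasp; the last joint's range is limited). The gripper opens to 85 mm and grips with 20 to 120 N. Pads are 22 mm wide; open, the fingers measure 114 mm over their backs; the gripper's body (76 mm by 85 mm) begins 54 mm behind the grasp point. The pads swing forward as they close: fully open they stand 13 mm farther back than shut.
Start: joints at [1.528, 0.385, 0.008, 0, -1.194, -0.259], TCP at [185.742, 596.74, 231.312] pointing down, gripper open.
Joint ranges: [-3.14, 3.14], [-1.21, 2.06], [-1.07, 1.41], [-3.16, 2.05], [-2.99, -0.16], [-3.1, 3.1]. Speed limits (rad/s): [2.79, 2.79, 3.14, 3.14, 3.14, 3.14].

INTERFACE

Orientations are given as a unit quaternion [x, y, z, w].
In Python, from bench import arm, optics, job gives the robot as it stands.
- The arm moves only by the tool send_rows, never from a script. Its argument "steps" is a list that holds one entry, the list of rows, each a list of 5 numbers: the shift along the tool's x, y, z in cm, then the turn about the tool's z in rad, then the opening, from 0 (shut) to 1 (fully open). A call has 1 to 10 rows; each row shifts and turns the pose as measured when the row begins, along the tool's axes as they then stand; what a row does not reach is not made up. A row lasts 1/12 s, in which the tool goes at most 41.7 mm and 7.16 degrees, less where a joint would pass 70% of its speed; a pose out of reach is approached as far as the arm can. A call with a gripper value outside its range is refused whole. The fingers move at their own pace and stop on an object; the grip force is fixed at half the most. Time passes only in rows, so rows that do not move let the fingers close. It gives the time, the measured TCP pose, the force and the opening at its end, in the units of the state.
- arm.read_state(): the state, without advancing time (a new reading comes with each control period).
- optics.get_image(name): name is "scene" or "top" or "wrist"; returns (picture, depth): 400x640x3 uint8, blue, green, red; 400x640 float32, mm along the optical axis (not along the pixel's ray), 0 where there is no reading.
- optics.get_calibration(name): a dict with "K" (3x3 intrinsics, pixels), "rvec" (rotation vector, rad) and "tvec" (3), from world to camera coordinates, as OpenCV has them; the wrist camera has in their place "hand_eye" (4x4, takes a point from camera to tool coordinates, whose origin is the TCP and whose axes are the flange's). Camera axes: x right, y down, z forward; pixel columns grow to the right and rows downward; lengths in mm; the calibration is good to about 2 mm. The wrist camera is an equidistant fisheye: a pixel r from the principal point sees the ray r / f radians off the axis. A picture is of the moment at which its call begins: read the wrist's pose just before it. get_calibration takes no time and is no camera call.
- job.job_done(): hands the job in, once; it reports no verdict.
The state is a dict: "clock": time; "joints": joint angles; "joint_vel": joint speeds; "joint_efforts": joint torques, N m; "position": TCP position; "ee_rot": TCP orientation; "contact_force": force on the tool from outside, world axes, zero at the start; "wrist_torque": the same for the moment, N m; "gripper_width": finger opening in mm.
Only numpy, scipy, OpenCV 4.12 (cv2) and the standard library are available. Lean on these libraries where they do the work, as an engineer would, in place of code of your own. Each camera call takes 0.05 s, during which the arm holds its last target. There are 200 camera calls.

## Working session

There is one attempt and no reset: what is moved stays moved. The work goes in short steps, Python scripts to look and compute and a tool call to move; the robot and the scene stay as the last step left them, time stands still between calls to the robot, and variables do not carry over. Pictures are saved under pics/ and viewed, about 8 in all and at most 12, crops included, and the job is handed in when it is done.

Besides the shell and the picture viewer there is one more tool, called after ">>>" as name(argument=value, ...), one argument or row to a line, values as JSON. send_rows: Moves the arm, as the interface text tells. Its arguments: {"type":"object","properties":{"steps":{"type":"array","items":{"type":"array","items":{"type":"array","items":{"type":"number"}}}}},"required":["steps"]}

```bash
ls; mkdir -p pics
cat > h.py <<'E'
import numpy as np,cv2
from scipy.spatial.transform import Rotation as R
from bench import arm,optics,job
def cal(n):
    c=optics.get_calibration(n); 
    return c
def pts(n,d):
    "world point map from a fixed camera's depth"
    c=cal(n);K=np.array(c['K']);Rm=cv2.Rodrigues(np.array(c['rvec'],float))[0];t=np.array(c['tvec'],float).ravel()
    v,u=np.mgrid[:d.shape[0],:d.shape[1]]
    P=np.stack([(u-K[0,2])/K[0,0]*d,(v-K[1,2])/K[1,1]*d,d],-1)
    return (P-t)@Rm
def ray(n,u,v):
    c=cal(n);K=np.array(c['K']);Rm=cv2.Rodrigues(np.array(c['rvec'],float))[0];t=np.array(c['tvec'],float).ravel()
    return -Rm.T@t, Rm.T@np.array([(u-K[0,2])/K[0,0],(v-K[1,2])/K[1,1],1])
def proj(n,p):
    c=cal(n);return cv2.projectPoints(np.array(p,float).reshape(-1,3),np.array(c['rvec'],float),np.array(c['tvec'],float),np.array(c['K']),None)[0].reshape(-1,2)
E
python3 - <<'E'
from h import *
s=arm.read_state();print({k:np.round(v,3) for k,v in s.items()})
for n in['scene','top','wrist']:
    p,d=optics.get_image(n);cv2.imwrite(f'pics/{n}0.png',p);np.save(f'pics/{n}0.npy',d);print(n,cal(n),d.min(),d.max())
E
```

```text
pics
{'clock': np.float64(0.0), 'joints': array([ 1.528e+00,  3.860e-01,  7.000e-03, -1.000e-03, -1.194e+00,
       -2.590e-01]), 'joint_vel': array([-0.001,  0.001,  0.003,  0.002,  0.001, -0.   ]), 'joint_efforts': array([-0.0000e+00, -3.9229e+01,  1.8839e+01,  4.1860e+00, -5.0000e-03,
       -0.0000e+00]), 'position': array([185.58 , 596.197, 230.216]), 'ee_rot': array([ 0.989, -0.15 , -0.   ,  0.001]), 'contact_force': array([ 0.118, -0.841, -0.518]), 'wrist_torque': array([-0.024, -0.02 , -0.034]), 'gripper_width': np.float64(85.432)}
scene {'K': array([[509.62138662,   0.        , 324.86905334],
       [  0.        , 509.62138662, 200.48188637],
       [  0.        ,   0.        ,   1.        ]]), 'rvec': array([ 0.70565213, -2.68202873,  1.04415867]), 'tvec': array([ 514.06345625,  185.20042274, 1041.32697592])} 0.0 3613.606
top {'K': array([[421.21674816,   0.        , 318.3118617 ],
       [  0.        , 421.21674816, 202.97424584],
       [  0.        ,   0.        ,   1.        ]]), 'rvec': array([ 2.16029593, -2.0573388 ,  0.20992534]), 'tvec': array([ 42.5868898 , 525.38803235, 971.85808169])} 0.0 2035.4664
wrist {'K': array([[309.70691629,   0.        , 313.3375624 ],
       [  0.        , 309.70691629, 198.91183081],
       [  0.        ,   0.        ,   1.        ]]), 'hand_eye': array([[-4.07349350e-04, -9.61590811e-01, -2.74486696e-01,
         6.91978281e+01],
       [ 9.99999753e-01, -5.48912664e-04,  4.38928827e-04,
        -3.55318248e-01],
       [-5.72739151e-04, -2.74486450e-01,  9.61590797e-01,
        -1.41787108e+02],
       [ 0.00000000e+00,  0.00000000e+00,  0.00000000e+00,
         1.00000000e+00]])} 0.0 1758.8447
```

View pics/top0.png

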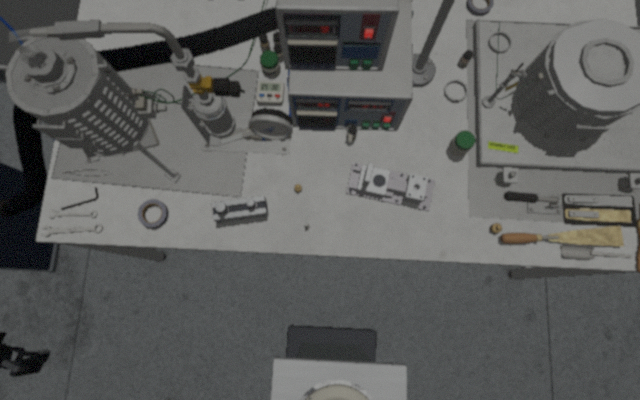

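View pics/scene0.png

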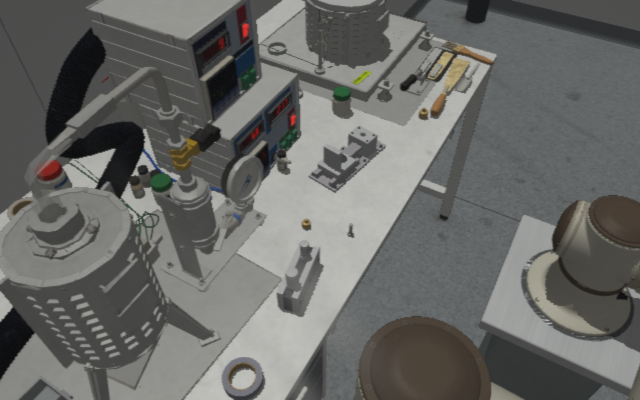

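View pics/wrist0.png

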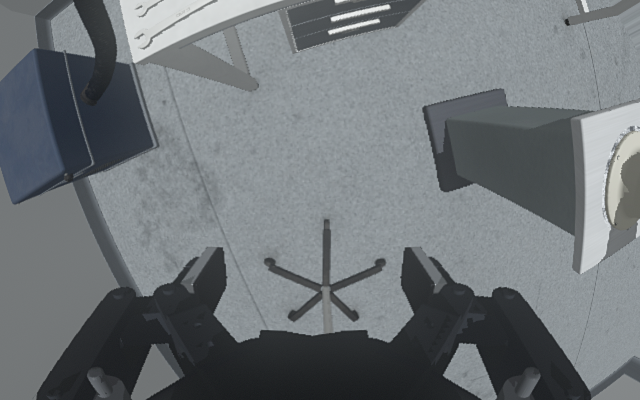

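Three pictures are viewed. In the top view the rack is at about (240,210) with two knobs at (222,210) and (252,204). The bracket is at (390,185), with the bore boss at about (378,180) and the sled plate near (415,188). The scene view shows the same parts at (300,270) and (350,155). The wrist camera sees only floor.

Run:
```python
from h import *
for n,boxes in [('top',[(205,190,275,230),(340,155,440,215)]),('scene',[(270,230,330,320),(300,120,395,195)])]:
    im=cv2.imread(f'pics/{n}0.png');d=np.load(f'pics/{n}0.npy');P=pts(n,d)
    for i,(a,b,c,e) in enumerate(boxes):
        cr=im[b:e,a:c];f=6 if n=='top' else 5
        cv2.imwrite(f'pics/{n}c{i}.png',cv2.resize(cr,None,fx=f,fy=f,interpolation=cv2.INTER_CUBIC))
        Q=P[b:e,a:c].reshape(-1,3);Q=Q[d[b:e,a:c].ravel()>0]
        print(n,i,'hist',np.histogram(Q[:,2],bins=np.arange(-10,120,6)))
        for lo,hi in [(45,58),(58,78),(78,105)]:
            q=Q[(Q[:,2]>lo)&(Q[:,2]<hi)]
            if len(q)>5:
                r=cv2.minAreaRect(q[:,:2].astype(np.float32));print(lo,hi,len(q),q.mean(0).round(1),r)
a=cv2.imread('pics/topc0.png');b=cv2.imread('pics/topc1.png')
w=max(a.shape[1],b.shape[1]);a=cv2.copyMakeBorder(a,0,0,0,w-a.shape[1],0);b=cv2.copyMakeBorder(b,0,0,0,w-b.shape[1],0)
cv2.imwrite('pics/crop1.png',np.vstack([a,b]))
```

```text
top 0 hist (array([  16, 1208,  419,   33,   13,   35,   35,   31,   44,  239,  425,
        110,    8,   16,   13,   13,   20,  113,    1,    0,    0]), array([-10,  -4,   2,   8,  14,  20,  26,  32,  38,  44,  50,  56,  62,
        68,  74,  80,  86,  92,  98, 104, 110, 116]))
45 58 712 [502.6 257.6  52.2] ((503.5351257324219, 262.11273193359375), (44.95798110961914, 130.13140869140625), 10.442477226257324)
58 78 58 [498.3 259.9  65.6] ((504.05438232421875, 262.71575927734375), (36.20640563964844, 111.88340759277344), 14.05319595336914)
78 105 151 [500.  270.1  92.5] ((501.1827392578125, 263.37359619140625), (22.069366455078125, 91.47079467773438), 10.322654724121094)
top 1 hist (array([  31, 2518, 1461,  266,   69,  108,  113,  775,   59,   45,  389,
         13,    5,    6,    6,   15,   98,    1,    0,    0,    0]), array([-10,  -4,   2,   8,  14,  20,  26,  32,  38,  44,  50,  56,  62,
        68,  74,  80,  86,  92,  98, 104, 110, 116]))
45 58 443 [ 577.1 -166.5   52.5] ((588.297607421875, -117.99443817138672), (153.40475463867188, 60.74650573730469), 78.24331665039062)
58 78 
[... 917 characters left out ...]
7.897931098937988)
scene 1 hist (array([  97, 4259, 1004,  156,  107,  119,  185,  438,   84,  132,  260,
         33,   40,   30,   33,   50,   67,    0,    0,    0,    0]), array([-10,  -4,   2,   8,  14,  20,  26,  32,  38,  44,  50,  56,  62,
        68,  74,  80,  86,  92,  98, 104, 110, 116]))
45 58 396 [ 578.8 -142.1   51.3] ((584.6471557617188, -115.43299865722656), (158.02809143066406, 63.33940505981445), 81.417724609375)
58 78 102 [595.8 -40.7  68.1] ((597.6239013671875, -40.50728225708008), (48.176021575927734, 14.034102439880371), 0.9114065766334534)
78 105 131 [596.3 -44.   85.1] ((597.001220703125, -45.89411544799805), (14.921350479125977, 46.68364715576172), 80.56818389892578)
```

View pics/crop1.png

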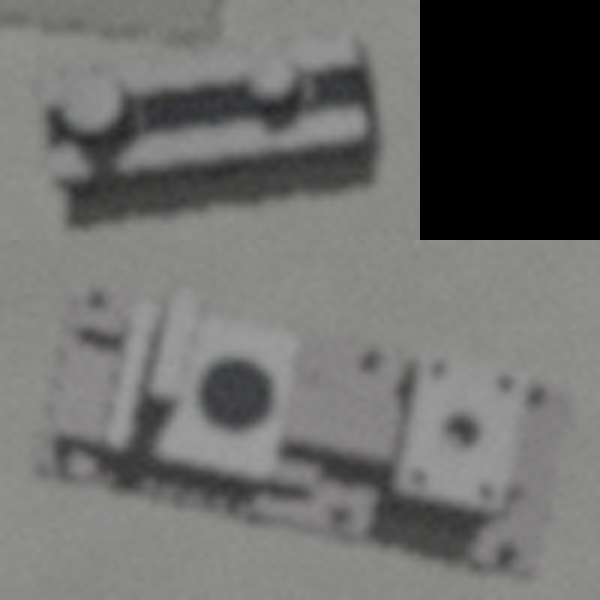

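The slim pin is the right-hand knob (lower y) and the bore is in the right-hand block. I'll get finer positions, then move above the pin.

```bash
cat >> h.py <<'E'
def pose():
    s=arm.read_state();return np.array(s['position']),R.from_quat(s['ee_rot']),s
def yaw(r): x=r.as_matrix()[:,0];return np.degrees(np.arctan2(x[1],x[0]))
def plan(T,y=None):
    "print rows (tool cm, rad) leading to TCP T, tool-x yaw y"
    p,r,s=pose();M=r.as_matrix();T=np.array(T,float)
    dy=0 if y is None else (yaw(r)-y+180)%360-180
    D=M.T@(T-p)
    print('clock',round(s['clock'],2),'at',p.round(1),'yaw',round(yaw(r),1),'F',np.round(s['contact_force'],1),'w',round(s['gripper_width'],1))
    print('shift tool cm',(D/10).round(2),'dist',np.linalg.norm(D).round(1),'turn rad',round(np.radians(dy),3),'tilt z',M[:,2].round(3))
    return D,dy
def rows(T,y,n,g):
    p,r,s=pose();T=np.array(T,float);dy=(yaw(r)-y+180)%360-180;st=(T-p)/n
    for i in range(n):
        rr=r*R.from_euler('z',dy*i/n,degrees=True);print([*(rr.as_matrix().T@st/10).round(2).tolist(),round(np.radians(dy)/n,3),g],end=',')
    print()
E
python3 - <<'E'
from h import *
for n,(a,b,c,e) in [('top',(205,190,275,230)),('scene',(270,230,330,320))]:
    d=np.load(f'pics/{n}0.npy');P=pts(n,d)[b:e,a:c]
    m=((P[...,2]>84)&(P[...,2]<105)).astype(np.uint8)
    k,l,st,ce=cv2.connectedComponentsWithStats(m)
    for i in range(1,k):
        if st[i,4]<8: continue
        q=P[l==i];print(n,'knob',st[i].tolist(),q.mean(0).round(1),np.ptp(q,0).round(1),'top z',np.percentile(q[:,2],80).round(1))
# bore: dark blob on ear top, top view and scene view
for n,(a,b,c,e) in [('top',(405,170,432,200)),('scene',(335,120,390,165))]:
    im=cv2.imread(f'pics/{n}0.png');d=np.load(f'pics/{n}0.npy');P=pts(n,d)[b:e,a:c];g=cv2.cvtColor(im,cv2.COLOR_BGR2GRAY)[b:e,a:c]
    m=(abs(P[...,2]-52)<6)&(P[...,1]<-130);q=P[m];print(n,'ear',len(q),q.mean(0).round(1),cv2.minAreaRect(q[:,:2].astype(np.float32)))
    if n=='top':
        print(g[10:24,4:22])
p,r,s=pose();plan((508,229,190),-79.6);rows((508,229,190),-79.6,14,1)
E
```

```text
top knob [42, 8, 8, 9, 51] [509.4 226.8  93.2] [17.7 16.8 12.1] top z 95.5
top knob [10, 12, 12, 10, 91] [495.  295.9  93.3] [21.5 23.8 14. ] top z 95.5
scene knob [30, 10, 9, 11, 76] [507.2 232.1  91.9] [16.3 18.5 13. ] top z 94.4
scene knob [15, 37, 13, 14, 135] [493.2 301.6  92.5] [23.8 23.3 12.5] top z 95.0
top ear 424 [ 577.  -170.8   52.6] ((577.8162231445312, -171.2259979248047), (44.3985595703125, 60.91657257080078), 80.51274108886719)
[[128 146 151 152 151 151 148 149 147 152 150 152 149 144 136 131 139 140]
 [135 148 151 152 152 150 148 145 146 150 151 150 148 147 144 146 144 141]
 [140 151 153 150 152 146 144 146 145 147 149 149 151 150 147 148 149 143]
 [144 149 152 153 150 146 137 130 132 137 143 149 151 149 149 149 148 142]
 [145 152 154 153 146 133 111 103 104 120 134 144 147 150 149 149 145 138]
 [145 149 152 149 138 115  92  74  81  93 119 138 148 152 148 148 147 136]
 [148 150 153 149 134 108  84  73  67  79 105 133 145 149 149 149 144 135]
 [149 155 151 150 138 121 108  93  75  85 105 136 146 148 151 152 144 137]
 [150 153 153 150 141 133 124 113  90  96 120 142 14
[... 576 characters left out ...]
17.3 F [-0.3 -0.  -0. ] w 85.2
shift tool cm [41.7  25.48  4.09] dist 490.4 turn rad 1.087 tilt z [-0.    -0.002 -1.   ]
[2.98, 1.82, 0.29, np.float64(0.078), 1],[3.11, 1.58, 0.29, np.float64(0.078), 1],[3.22, 1.34, 0.29, np.float64(0.078), 1],[3.32, 1.08, 0.29, np.float64(0.078), 1],[3.39, 0.82, 0.29, np.float64(0.078), 1],[3.45, 0.56, 0.29, np.float64(0.078), 1],[3.48, 0.29, 0.29, np.float64(0.078), 1],[3.49, 0.02, 0.29, np.float64(0.078), 1],[3.48, -0.25, 0.29, np.float64(0.078), 1],[3.45, -0.52, 0.29, np.float64(0.078), 1],[3.4, -0.79, 0.29, np.float64(0.078), 1],[3.33, -1.05, 0.29, np.float64(0.078), 1],[3.24, -1.31, 0.29, np.float64(0.078), 1],[3.13, -1.55, 0.29, np.float64(0.078), 1],
```

>>> send_rows(
  steps=[
    [[3.0,1.8,0.3,0.08,1],[3.1,1.6,0.3,0.08,1],[3.2,1.3,0.3,0.08,1],[3.3,1.1,0.3,0.08,1],[3.4,0.8,0.3,0.08,1],[3.45,0.55,0.3,0.08,1],[3.5,0.3,0.3,0.08,1],[3.5,0,0.3,0.08,1],[3.5,-0.25,0.3,0.08,1],[3.45,-0.5,0.3,0.08,1]],
  ],
)

```text
clock: 0.98
position: [413.5, 321.7, 195.9]
ee_rot: [0.845, -0.534, 0.0, 0.002]
contact_force: [0.5, 0.9, -0.3]
gripper_width: 85.5
```

Run:
```python
from h import *
plan((508,229,190),-79.6);rows((508,229,190),-79.6,6,1)
```

```text
clock 0.98 at [413.5 321.7 195.9] yaw -64.6 F [ 0.5  0.9 -0.3] w 85.5
shift tool cm [12.43 -4.56  0.6 ] dist 132.5 turn rad 0.262 tilt z [-0.002 -0.004 -1.   ]
[2.07, -0.76, 0.1, np.float64(0.044), 1],[2.04, -0.85, 0.1, np.float64(0.044), 1],[2.0, -0.94, 0.1, np.float64(0.044), 1],[1.95, -1.02, 0.1, np.float64(0.044), 1],[1.91, -1.11, 0.1, np.float64(0.044), 1],[1.86, -1.19, 0.1, np.float64(0.044), 1],
```

>>> send_rows(
  steps=[
    [[2.3,-0.85,0.1,0.05,1],[2.3,-1.0,0.1,0.05,1],[2.2,-1.0,0.1,0.05,1],[2.1,-1.1,0.1,0.05,1],[2.0,-1.2,0.1,0.05,1],[1.2,-0.6,0.1,0.02,1],[0,0,0,0,1],[0,0,0,0,1]],
  ],
)

```text
clock: 1.65
position: [511.6, 211.7, 186.8]
ee_rot: [0.757, -0.654, -0.0, 0.006]
contact_force: [-0.2, 0.2, -0.1]
gripper_width: 85.2
```

```bash
cat >> h.py <<'E'
def wshot(name):
    p,r,s=pose();im,d=optics.get_image('wrist');cv2.imwrite(f'pics/{name}.png',im);np.savez(f'pics/{name}.npz',d=d,p=p,q=s['ee_rot']);return im,d,p,r
def wray(u,v,p,r):
    "origin, direction(s) with unit camera-z, in world"
    c=cal('wrist');K=np.array(c['K']);H=np.array(c['hand_eye'])
    a=(np.asarray(u,float)-K[0,2])/K[0,0];b=(np.asarray(v,float)-K[1,2])/K[1,1];th=np.hypot(a,b)+1e-9
    k=np.tan(th)/th;X=np.stack([a*k,b*k,np.ones_like(a)],-1)
    M=r.as_matrix();return p+M@H[:3,3],X@H[:3,:3].T@M.T
def wpts(d,p,r):
    v,u=np.mgrid[:d.shape[0],:d.shape[1]];o,D=wray(u,v,p,r);return o+D*d[...,None]
def onz(u,v,z,p,r):
    o,D=wray(u,v,p,r);return o+D*((z-o[2])/D[...,2])[...,None]
E
python3 - <<'E'
from h import *
im,d,p,r=wshot('w1');P=wpts(d,p,r);plan((508,229,190),-79.6)
m=((P[...,2]>88)&(P[...,2]<102)&(abs(P[...,0]-500)<60)&(abs(P[...,1]-260)<80)&(d>0)).astype(np.uint8)
k,l,st,ce=cv2.connectedComponentsWithStats(m)
for i in range(1,k):
    if st[i,4]>30: q=P[l==i];print(st[i].tolist(),q.mean(0).round(1),np.ptp(q,0).round(1),np.median(q[:,2]).round(1), cv2.minEnclosingCircle(q[:,:2].astype(np.float32)))
m=(abs(P[...,2]-54)<4)&(abs(P[...,0]-500)<60)&(abs(P[...,1]-260)<90)&(d>0)
print(cv2.minAreaRect(P[m][:,:2].astype(np.float32)),np.median(P[m][:,2]))
E
```

```text
clock 1.7 at [511.3 211.9 186.7] yaw -81.6 F [ 0.3  0.  -0.4] w 85.4
shift tool cm [-1.73  0.08 -0.34] dist 17.7 turn rad -0.035 tilt z [-0.008 -0.008 -1.   ]
[304, 212, 21, 22, 380] [507.7 228.4  92.8] [17.  17.8  6.7] 93.0 ((507.38916015625, 229.32675170898438), 9.428125381469727)
[305, 283, 27, 25, 505] [493.8 297.1  92.8] [23.9 24.2  6.7] 93.0 ((493.42156982421875, 298.2210998535156), 12.396181106567383)
((501.17852783203125, 264.0755920410156), (44.49936294555664, 131.46762084960938), 10.82136058807373) 53.19069519492419
```

View pics/w1.png

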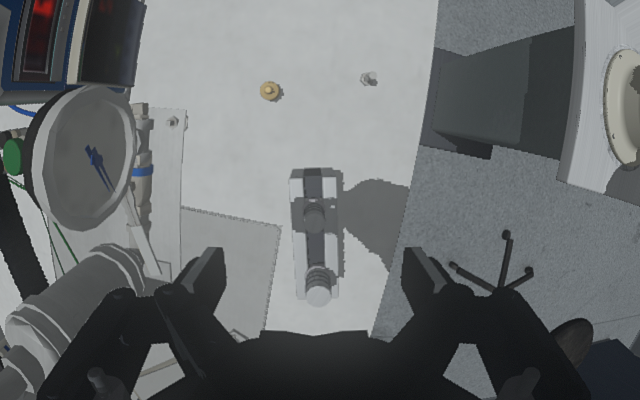

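The wrist view shows the slim knob at about (314,218) and the thick one at (318,292). Two views agree on the slim knob at (507.6, 228.8), top at 93–95.

Run:
```python
from h import *
plan((507.6,228.8,110),-79.4)
```

```text
clock 1.7 at [511.3 211.9 186.7] yaw -81.6 F [ 0.3  0.  -0.4] w 85.4
shift tool cm [-1.78  0.05  7.66] dist 78.6 turn rad -0.038 tilt z [-0.008 -0.008 -1.   ]
```

>>> send_rows(
  steps=[
    [[-1.0,0.05,0.5,-0.04,1],[-0.7,0,1.5,0,1],[0,0,2,0,1],[0,0,2,0,1],[0,0,1,0,1],[0,0,0,0,1],[0,0,0,0,1]],
  ],
)

```text
clock: 2.28
position: [503.7, 238.2, 114.1]
ee_rot: [0.778, -0.628, -0.0, 0.003]
contact_force: [0.9, 0.5, -1.0]
gripper_width: 85.6
```

Run:
```python
from h import *
plan((507.6,228.8,63),-79.4)
im,d,p,r=wshot('w2');P=wpts(d,p,r)
m=((P[...,2]>88)&(P[...,2]<102)&(abs(P[...,0]-500)<60)&(abs(P[...,1]-260)<80)&(d>0)).astype(np.uint8)
k,l,st,ce=cv2.connectedComponentsWithStats(m)
for i in range(1,k):
    if st[i,4]>30: q=P[l==i];print(st[i].tolist(),q.mean(0).round(1),np.ptp(q,0).round(1),np.median(q[:,2]).round(1), cv2.minEnclosingCircle(q[:,:2].astype(np.float32)))
```

```text
clock 2.28 at [503.7 238.2 114.1] yaw -77.9 F [ 0.9  0.5 -1. ] w 85.6
shift tool cm [ 0.99 -0.22  5.12] dist 52.2 turn rad 0.027 tilt z [-0.005 -0.005 -1.   ]
[294, 204, 31, 32, 771] [507.8 228.3  92.8] [17.5 17.9  6.9] 93.0 ((507.7272644042969, 229.06126403808594), 9.154006958007812)
[291, 304, 36, 31, 885] [493.9 296.6  92.7] [23.4 23.3  6.8] 93.0 ((493.6617126464844, 298.46234130859375), 12.46141242980957)
```

>>> send_rows(
  steps=[
    [[0.4,-0.1,0.5,0.015,1],[0.3,-0.05,1,0.01,1],[0,0,1,0,1],[0,0,1,0,1],[0,0,0.5,0,1],[0,0,0.3,0,1],[0,0,0,0,1],[0,0,0,0,1]],
  ],
)

```text
clock: 3.0
position: [508.0, 232.6, 69.9]
ee_rot: [0.77, -0.638, 0.0, 0.0]
contact_force: [-1.1, 1.0, 0.0]
gripper_width: 85.7
```

Run:
```python
from h import *
plan((507.7,228.8,63),-79.4)
```

```text
clock 3.0 at [508.  232.6  69.9] yaw -79.3 F [-1.1  1.   0. ] w 85.7
shift tool cm [0.37 0.1  0.69] dist 7.9 turn rad 0.001 tilt z [ 0.    -0.001 -1.   ]
```

>>> send_rows(
  steps=[
    [[0.2,0.05,0.3,0,1],[0.15,0.05,0.3,0,1],[0,0,0.1,0,1],[0,0,0,0,1]],
  ],
)

```text
clock: 3.33
position: [508.4, 228.9, 63.2]
ee_rot: [0.77, -0.638, 0.001, -0.001]
contact_force: [-0.5, -0.8, -0.1]
gripper_width: 85.4
```

Run:
```python
from h import *
plan((507.7,228.8,63),-79.4)
```

```text
clock 3.33 at [508.4 228.9  63.2] yaw -79.3 F [-0.5 -0.8 -0.1] w 85.4
shift tool cm [0.   0.07 0.02] dist 0.7 turn rad 0.001 tilt z [ 0.002  0.001 -1.   ]
```

>>> send_rows(
  steps=[
    [[0,0,0,0,0],[0,0,0,0,0],[0,0,0,0,0],[0,0,0,0,0],[0,0,0,0,0],[0,0,0,0,0],[0,0,0,0,0],[0,0,0,0,0],[0,0,0,0,0],[0,0,0,0,0]],
  ],
)

```text
clock: 4.17
position: [508.9, 229.4, 64.1]
ee_rot: [0.77, -0.638, 0.001, -0.002]
contact_force: [0.2, -1.3, 0.3]
gripper_width: 16.2
```

>>> send_rows(
  steps=[
    [[0,0,0,0,0],[0,0,0,0,0],[0,0,-0.3,0,0],[0,0,-1,0,0],[0,0,-2,0,0],[0,0,-2,0,0],[0,0,-2,0,0],[0,0,-2,0,0],[0,0,-1,0,0],[0,0,0,0,0]],
  ],
)

```text
clock: 5.0
position: [507.4, 228.2, 174.2]
ee_rot: [0.77, -0.638, 0.0, -0.0]
contact_force: [-0.3, 1.1, -1.3]
gripper_width: 16.6
```

Run:
```python
from h import *
plan((563,-90,195),-99.7);rows((563,-90,195),-99.7,10,0)
```

```text
clock 5.0 at [507.4 228.2 174.2] yaw -79.3 F [-0.3  1.1 -1.3] w 16.6
shift tool cm [32.3   0.42 -2.06] dist 323.7 turn rad 0.355 tilt z [ 0.001 -0.001 -1.   ]
[3.23, 0.04, -0.21, np.float64(0.036), 0],[3.23, -0.07, -0.21, np.float64(0.036), 0],[3.22, -0.19, -0.21, np.float64(0.036), 0],[3.22, -0.3, -0.21, np.float64(0.036), 0],[3.2, -0.42, -0.21, np.float64(0.036), 0],[3.19, -0.53, -0.21, np.float64(0.036), 0],[3.17, -0.64, -0.21, np.float64(0.036), 0],[3.14, -0.75, -0.21, np.float64(0.036), 0],[3.11, -0.87, -0.21, np.float64(0.036), 0],[3.08, -0.98, -0.21, np.float64(0.036), 0],
```

>>> send_rows(
  steps=[
    [[2.0,0,-0.2,0.036,0],[3.2,-0.1,-0.2,0.036,0],[3.2,-0.2,-0.2,0.036,0],[3.2,-0.3,-0.2,0.036,0],[3.2,-0.4,-0.2,0.036,0],[3.2,-0.5,-0.2,0.036,0],[3.2,-0.6,-0.2,0.036,0],[3.0,-0.7,-0.2,0.036,0],[2.5,-0.7,-0.2,0.036,0],[1.0,-0.3,-0.1,0.02,0]],
  ],
)

```text
clock: 5.83
position: [551.9, -57.2, 192.4]
ee_rot: [-0.646, 0.764, 0.002, -0.0]
contact_force: [0.9, 0.4, -1.1]
gripper_width: 16.0
```

>>> send_rows(
  steps=[
    [[0,0,0,0,0],[0,0,0,0,0]],
  ],
)

```text
clock: 6.0
position: [551.2, -59.6, 191.6]
ee_rot: [-0.644, 0.765, 0.002, -0.001]
contact_force: [-0.1, -0.6, -1.2]
gripper_width: 16.3
```

Run:
```python
from h import *
plan((563,-90,195),-99.7)
im,d,p,r=wshot('w3');P=wpts(d,p,r)
v=lambda lo,hi,c,w:(P[...,2]>lo)&(P[...,2]<hi)&(abs(P[...,0]-c[0])<w)&(abs(P[...,1]-c[1])<w)&(d>0)
m=v(47,57,(577,-172),45);q=P[m];print('ear',len(q),q.mean(0).round(1),cv2.minAreaRect(q[:,:2].astype(np.float32)))
m=v(80,100,(597,-47),45);q=P[m];print('plate',len(q),q.mean(0).round(1) if len(q) else '')
vs,us=np.where(v(47,57,(577,-172),30));print('px',us.min(),us.max(),vs.min(),vs.max())
g=cv2.cvtColor(im,cv2.COLOR_BGR2GRAY)
```

```text
clock 6.0 at [551.2 -59.6 191.6] yaw -99.9 F [-0.1 -0.6 -1.2] w 16.3
shift tool cm [ 2.79 -1.68 -0.35] dist 32.8 turn rad -0.003 tilt z [-0.004  0.002 -1.   ]
ear 2989 [ 574.1 -169.5   51.2] ((574.8299560546875, -169.8887939453125), (44.811180114746094, 60.9334602355957), 79.9100341796875)
plate 891 [595.3 -49.6  86.3]
px 233 299 51 100
```

View pics/w3.png

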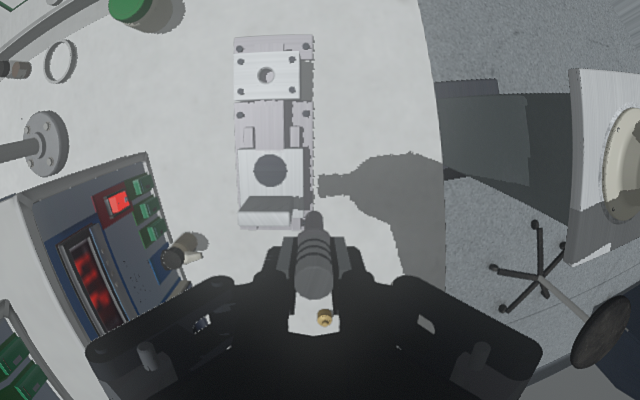

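The wrist view shows the bore at about (267,74), the sled plate near (270,215) and the held pin with its tip near (315,217). Now measure the bore and the held pin's axis in the same frame.

```bash
cat >> h.py <<'E'
def bore(im,d,p,r,u0,v0,z=52,R0=14):
    g=cv2.cvtColor(im,cv2.COLOR_BGR2GRAY);w=g[v0-R0:v0+R0,u0-R0:u0+R0]
    t=cv2.threshold(w,0,255,cv2.THRESH_BINARY_INV+cv2.THRESH_OTSU);k,l,st,ce=cv2.connectedComponentsWithStats(t[1])
    i=1+np.argmin([np.hypot(*(c-R0)) + (s[4]<15)*99 for c,s in zip(ce[1:],st[1:])])
    cs=cv2.findContours((l==i).astype(np.uint8),0,2)[0][0][:,0,:]+[u0-R0,v0-R0]
    q=onz(cs[:,0],cs[:,1],z,p,r);c,rad=cv2.minEnclosingCircle(q[:,:2].astype(np.float32))
    print('bore thr',t[0],'st',st[i].tolist(),'circle',np.round(c,1),round(rad,1),'mean',q.mean(0).round(1))
E
python3 - <<'E'
from h import *
z=np.load('pics/w3.npz');im=cv2.imread('pics/w3.png');d,p,r=z['d'],z['p'],R.from_quat(z['q'])
bore(im,d,p,r,267,74)
P=wpts(d,p,r);T=(P-p)@r.as_matrix()   # tool coords
m=(d>0)&(abs(T[...,1])<14)&(T[...,2]>-25)&(T[...,2]<75)&(abs(T[...,0])<20)
Q=T[m];print(len(Q))
for a in range(-30,75,5):
    q=Q[(Q[:,2]>=a)&(Q[:,2]<a+5)]
    if len(q)>3: print(a,len(q),'x',q[:,0].min().round(1),q[:,0].max().round(1),'y',q[:,1].min().round(1),q[:,1].max().round(1))
# shank seen with silhouette: rows 218-232
g=cv2.cvtColor(im,cv2.COLOR_BGR2GRAY)
for v in range(210,240,3): print(v,d[v,298:332:3].round(0))
E
```

```text
bore thr 163.0 st [4, 7, 16, 16, 143] circle [ 574.9 -170.3] 7.4 mean [ 576.3 -171.1   52. ]
2121
-25 375 x 2.8 11.6 y -13.9 14.0
-20 316 x -11.6 11.5 y -14.0 13.8
-15 348 x 3.0 11.5 y -14.0 14.0
-10 194 x 3.2 11.2 y -13.9 13.8
-5 233 x 3.2 11.3 y -14.0 14.0
0 106 x 3.0 9.3 y -7.7 8.2
5 241 x 2.9 10.6 y -7.9 8.5
10 10 x 5.8 9.9 y -6.9 9.1
20 16 x 4.9 6.3 y -2.3 2.9
25 50 x 1.8 6.3 y -5.3 6.0
30 60 x 1.3 6.2 y -5.4 6.1
35 54 x 0.2 6.1 y -5.6 6.2
40 34 x 1.6 6.3 y -5.0 6.4
45 53 x 0.7 5.8 y -5.2 6.5
50 31 x 1.7 6.0 y -5.3 6.0
210 [315. 317. 344. 344. 344. 351. 350. 350. 351. 352. 350. 351.]
213 [317. 316. 346. 346. 201. 200. 200. 202. 352. 353. 351. 353.]
216 [317. 317. 347. 200. 195. 194. 193. 198. 202. 353. 353. 352.]
219 [333. 349. 348. 192. 189. 187. 189. 191. 202. 353. 355. 354.]
222 [334. 349. 344. 190. 184. 183. 183. 186. 195. 355. 356. 354.]
225 [334. 351. 193. 183. 178. 179. 177. 181. 188. 357. 356. 355.]
228 [337. 350. 186. 162. 162. 161. 161. 163. 184. 356. 357. 358.]
231 [358. 162. 161. 159. 159. 161. 161. 160. 160. 160. 357. 358.]
234 [161. 159. 161. 161. 158. 159. 159. 160. 159. 160. 160. 360.]
237 [160. 161. 160. 156. 156. 154. 154. 156. 158. 159. 160. 149.]
```

Run:
```python
from h import *
plan((575.2,-170,135),-99.7)
```

```text
clock 6.05 at [551.2 -59.2 191.5] yaw -99.8 F [-0.   0.4 -1.1] w 16.3
shift tool cm [10.51 -4.29  5.62] dist 126.7 turn rad -0.002 tilt z [-0.004  0.002 -1.   ]
```

>>> send_rows(
  steps=[
    [[1.0,-0.5,0,0,0],[2,-0.8,0,0,0],[2.0,-0.8,0,0,0],[2.0,-0.8,0.5,0,0],[1.5,-0.6,1,0,0],[1,-0.4,1,0,0],[0.5,-0.2,1,0,0],[0,0,1,0,0],[0,0,0.5,0,0],[0,0,0,0,0]],
  ],
)

```text
clock: 6.88
position: [576.9, -160.2, 136.4]
ee_rot: [-0.651, 0.759, 0.003, -0.001]
contact_force: [0.5, -0.0, -0.5]
gripper_width: 16.5
```

Run:
```python
from h import *
plan((575.2,-170,118),-99.7)
```

```text
clock 6.88 at [ 576.9 -160.2  136.4] yaw -98.8 F [ 0.5 -0.  -0.5] w 16.5
shift tool cm [1.   0.01 1.84] dist 20.9 turn rad 0.016 tilt z [-0.006  0.004 -1.   ]
```

>>> send_rows(
  steps=[
    [[0.4,0,0.6,0.01,0],[0.4,0,0.7,0.006,0],[0.2,0,0.4,0,0],[0,0,0.1,0,0],[0,0,0,0,0],[0,0,0,0,0]],
  ],
)

```text
clock: 7.38
position: [575.2, -168.6, 117.1]
ee_rot: [-0.646, 0.763, 0.003, -0.001]
contact_force: [1.1, -0.0, -1.4]
gripper_width: 16.5
```

Run:
```python
from h import *
plan((575.2,-170,118),-99.7)
im,d,p,r=wshot('w4');cv2.imwrite('pics/w4c.png',cv2.resize(im[130:290,215:415],None,fx=4,fy=3.75,interpolation=cv2.INTER_CUBIC))
P=wpts(d,p,r);m=(d>0)&(P[...,2]>46)&(P[...,2]<57)&(abs(P[...,0]-575)<40)&(abs(P[...,1]+170)<40)
q=P[m];print('ear',len(q),np.median(q[:,2]),cv2.minAreaRect(q[:,:2].astype(np.float32)))
T=(P-p)@r.as_matrix()
m=(d>0)&(abs(T[...,1])<9)&(T[...,2]>25)&(T[...,2]<56)&(abs(T[...,0])<9);Q=T[m]
print('shank',len(Q),Q[:,0].max(),np.percentile(Q[:,1],[1,99]).round(1),Q[:,2].max())
s,_=optics.get_image('scene');cv2.imwrite('pics/s4.png',s)
```

```text
clock 7.38 at [ 575.2 -168.6  117.1] yaw -99.5 F [ 1.1 -0.  -1.4] w 16.5
shift tool cm [ 0.14 -0.02 -0.09] dist 1.7 turn rad 0.003 tilt z [-0.005  0.004 -1.   ]
ear 4260 51.163645647676745 ((574.7245483398438, -169.82762145996094), (45.49309539794922, 60.69251251220703), 80.30314636230469)
shank 281 6.292233329269215 [-5.4  6.4] 53.92577983806129
```

View pics/w4c.png

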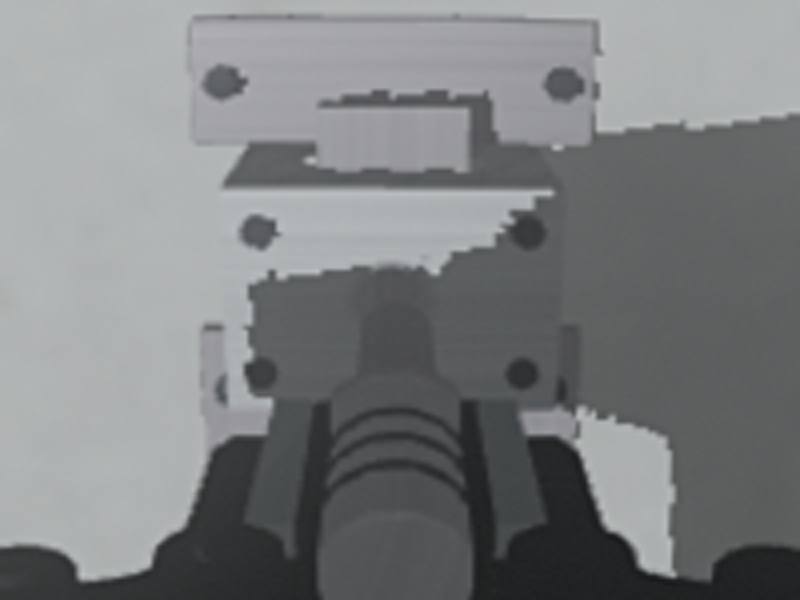

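The crop shows the pin tip at about (395,300), over the bore at about (392,295), with the ear's screws symmetric about it. Descending slowly.

>>> send_rows(
  steps=[
    [[0.1,0,0.2,0,0],[0.0,0,0.3,0,0],[0,0,0.3,0,0],[0,0,0.2,0,0],[0,0,0.1,0,0],[0,0,0,0,0]],
  ],
)

```text
clock: 7.98
position: [575.8, -169.5, 106.2]
ee_rot: [-0.646, 0.763, 0.002, 0.0]
contact_force: [-0.7, -0.2, -1.7]
gripper_width: 16.4
```

Run:
```python
from h import *
plan((575.2,-169.8,92),-99.7)
```

```text
clock 7.98 at [ 575.8 -169.5  106.2] yaw -99.5 F [-0.7 -0.2 -1.7] w 16.4
shift tool cm [0.04 0.05 1.42] dist 14.2 turn rad 0.003 tilt z [-0.003  0.004 -1.   ]
```

>>> send_rows(
  steps=[
    [[0.03,0.04,0.2,0,0],[0,0,0.2,0,0],[0,0,0.2,0,0],[0,0,0.15,0,0],[0,0,0.1,0,0],[0,0,0,0,0]],
  ],
)

```text
clock: 8.48
position: [575.2, -169.8, 96.6]
ee_rot: [-0.646, 0.763, 0.002, 0.0]
contact_force: [-0.1, 0.8, -1.2]
gripper_width: 15.9
```

Run:
```python
from h import *
plan((575.2,-169.8,92),-99.7)
im,d,p,r=wshot('w5')
```

```text
clock 8.48 at [ 575.2 -169.8   96.6] yaw -99.5 F [-0.1  0.8 -1.2] w 15.9
shift tool cm [ 0.   -0.    0.46] dist 4.6 turn rad 0.003 tilt z [-0.003  0.004 -1.   ]
```

Tip is about 11 mm into the bore with no force. Lower a bit more, then release.

>>> send_rows(
  steps=[
    [[0,0,0.15,0,0],[0,0,0.15,0,0],[0,0,0.05,0,0],[0,0,0,0,0]],
  ],
)

```text
clock: 8.87
position: [575.5, -169.7, 93.1]
ee_rot: [-0.646, 0.763, 0.002, 0.0]
contact_force: [-0.1, 0.0, -0.6]
gripper_width: 16.7
```

Run:
```python
from h import *
plan((575.2,-169.8,92),-99.7)
```

```text
clock 8.87 at [ 575.5 -169.7   93.1] yaw -99.5 F [-0.1  0.  -0.6] w 16.7
shift tool cm [0.01 0.03 0.11] dist 1.2 turn rad 0.003 tilt z [-0.002  0.003 -1.   ]
```

>>> send_rows(
  steps=[
    [[0,0,0,0,0.25],[0,0,0,0,0.3],[0,0,0,0,0.4],[0,0,0,0,0.6],[0,0,0,0,0.8],[0,0,0,0,0.9],[0,0,0,0,0.9],[0,0,0,0,0.9],[0,0,0,0,0.9]],
  ],
)

```text
clock: 9.62
position: [576.5, -170.0, 94.5]
ee_rot: [-0.646, 0.763, 0.001, 0.001]
contact_force: [0.5, -0.4, 0.1]
gripper_width: 77.1
```

>>> send_rows(
  steps=[
    [[0,0,-0.5,0,0.9],[0,0,-1.5,0,0.9],[0,0,-2,0,0.9],[0,0,-2,0,0.9],[0,0,-2,0,0.9],[0,0,-1,0,0.9],[0,0,0,0,0.5],[0,0,0,0,0],[0,0,0,0,0],[0,0,0,0,0]],
  ],
)

```text
clock: 10.45
position: [574.7, -170.0, 187.1]
ee_rot: [-0.646, 0.763, 0.003, -0.001]
contact_force: [-0.1, 0.7, 0.1]
gripper_width: 28.8
```

```bash
cat >> h.py <<'E'
def knob(n='scene'):
    im,d=optics.get_image(n);P=pts(n,d);m=(d>0)&(np.hypot(P[...,0]-575,P[...,1]+169)<24)&(P[...,2]>60)&(P[...,2]<130);q=P[m]
    m=(d>0)&(abs(P[...,0]-595)<35)&(abs(P[...,1]+50)<40)&(P[...,2]>76)&(P[...,2]<100);w=P[m]
    if len(q): print(n,'pin top z',np.percentile(q[:,2],97).round(1),'n',len(q),'top at',q[q[:,2]>np.percentile(q[:,2],70)].mean(0).round(1))
    if len(w): print(n,'plate',len(w),w.mean(0).round(1),cv2.minAreaRect(w[:,:2].astype(np.float32)))
    return im
E
python3 - <<'E'
from h import *
p,r,s=pose()
for n in('scene','top'): knob(n)
im,d,p,r=wshot('w6');P=wpts(d,p,r)
m=(d>0)&(abs(P[...,0]-595)<40)&(abs(P[...,1]+48)<40)&(P[...,2]>80)&(P[...,2]<100);q=P[m]
print('wrist plate',len(q),q.mean(0).round(1) if len(q) else '',cv2.minAreaRect(q[:,:2].astype(np.float32)) if len(q) else '')
plan((600,-10,160),-99.7)
E
```

```text
scene pin top z 121.3 n 148 top at [ 574.8 -165.8  117.3]
scene plate 137 [596.4 -44.   84.8] ((596.7313232421875, -46.1252326965332), (16.45221519470215, 48.58304214477539), 80.09505462646484)
top pin top z 123.1 n 102 top at [ 575.9 -170.5  121.2]
wrist plate 599 [594.1 -49.7  86.3] ((594.4491577148438, -48.57158660888672), (15.400036811828613, 41.32199478149414), 80.94328308105469)
clock 10.6 at [ 574.7 -170.1  187. ] yaw -99.5 F [-0.3  0.2  0.1] w 6.2
shift tool cm [-16.2    0.14   2.75] dist 164.3 turn rad 0.003 tilt z [-0.005  0.004 -1.   ]
```

Pin stands on the tongue (top at about 121–123). The plate is about 13 mm out. Going behind the plate with shut fingers.

>>> send_rows(
  steps=[
    [[-1.5,0,0,0,0],[-2.5,0,0,0,0],[-3,0,0,0,0],[-3,0,0,0,0],[-3,0,0,0,0],[-2,0,0,0,0],[-1,0,0,0,0],[0,0,0,0,0],[0,0,0,0,0]],
  ],
)

```text
clock: 11.35
position: [600.4, -7.5, 180.8]
ee_rot: [-0.644, 0.765, 0.006, -0.006]
contact_force: [0.0, -0.0, -0.3]
gripper_width: -0.1
```

Run:
```python
from h import *
plan((602.2,-12.3,68),-99.9)
```

```text
clock 11.35 at [600.4  -7.5 180.8] yaw -99.7 F [ 0.  -0.  -0.3] w -0.1
shift tool cm [ 0.43 -0.44 11.28] dist 112.9 turn rad 0.003 tilt z [-0.016  0.002 -1.   ]
```

>>> send_rows(
  steps=[
    [[0.1,-0.2,1,0,0],[0.1,-0.2,2,0,0],[0,0,2,0,0],[0,0,2,0,0],[0,0,2,0,0],[0,0,1.2,0,0],[0,0,0.5,0,0],[0,0,0,0,0],[0,0,0,0,0]],
  ],
)

```text
clock: 12.1
position: [600.3, -22.4, 65.2]
ee_rot: [-0.639, 0.769, 0.006, -0.007]
contact_force: [-0.0, 0.4, 0.4]
gripper_width: -0.3
```

Run:
```python
from h import *
plan((602.2,-12.3,68),-99.9)
p,r,s=pose();print('bracket y of TCP',(p[:2]-[574.8,-169.9])@[.171,.985],'x',(p[:2]-[574.8,-169.9])@[.985,-.171])
```

```text
clock 12.1 at [600.3 -22.4  65.2] yaw -100.6 F [-0.   0.4  0.4] w -0.3
shift tool cm [-1.03  0.   -0.28] dist 10.7 turn rad -0.012 tilt z [-0.019  0.001 -1.   ]
bracket y of TCP 149.60200278331544 x -0.126659190557728
```

>>> send_rows(
  steps=[
    [[0.15,0,0,0,0],[0.15,0,0,0,0],[0.15,0,0,0,0],[0.1,0,0,0,0]],
  ],
)

```text
clock: 12.43
position: [600.9, -29.2, 67.9]
ee_rot: [-0.639, 0.769, 0.005, -0.005]
contact_force: [-0.6, 0.3, -0.4]
gripper_width: -0.3
```

>>> send_rows(
  steps=[
    [[0.1,0,0,0,0],[0.1,0,0,0,0],[0.1,0,0,0,0]],
  ],
)

```text
clock: 12.68
position: [601.1, -31.6, 69.3]
ee_rot: [-0.639, 0.769, 0.004, -0.003]
contact_force: [-0.3, 2.4, -2.1]
gripper_width: 0.3
```

```bash
cat >> h.py <<'E'
def by():
    p,r,s=pose();q=p[:2]-[574.8,-169.9];F=np.array(s['contact_force']);print('t',round(s['clock'],2),'TCP bracket y',round(q@[.171,.985],1),'x',round(q@[.985,-.171],1),'z',round(p[2],1),'F along y',round(F[:2]@[.171,.985],1),F.round(1))
E
python3 - <<'E'
from h import *
by();knob()
E
```

```text
t 12.68 TCP bracket y 140.7 x 2.3 z 69.3 F along y 2.3 [-0.3  2.4 -2.1]
scene pin top z 121.0 n 150 top at [ 574.2 -166.3  117.5]
scene plate 151 [592.4 -30.   86.7] ((591.53369140625, -33.34555435180664), (46.594173431396484, 22.220802307128906), 40.71137237548828)
```

>>> send_rows(
  steps=[
    [[0.12,0.03,0.03,0,0],[0.12,0.03,0.03,0,0],[0.12,0.03,0.03,0,0],[0.12,0.03,0.03,0,0],[0.12,0.03,0.03,0,0]],
  ],
)

```text
clock: 13.15
position: [600.5, -35.6, 69.2]
ee_rot: [-0.64, 0.769, 0.003, -0.0]
contact_force: [0.3, 3.7, 1.5]
gripper_width: -0.1
```

Run:
```python
from h import *
by();knob()
```

```text
t 13.15 TCP bracket y 136.7 x 2.3 z 69.2 F along y 3.7 [0.3 3.7 1.5]
scene pin top z 120.7 n 152 top at [ 574.7 -166.5  117.2]
scene plate 142 [591.9 -34.   87.1] ((590.955078125, -36.450523376464844), (47.12748718261719, 23.208446502685547), 36.499725341796875)
```

>>> send_rows(
  steps=[
    [[0.12,0.03,0,0,0],[0.12,0.03,0,0,0],[0.12,0.03,0,0,0],[0.12,0.03,0,0,0],[0.12,0.03,0,0,0],[0.12,0.03,0,0,0]],
  ],
)

```text
clock: 13.7
position: [599.1, -43.0, 69.3]
ee_rot: [-0.64, 0.769, 0.002, 0.001]
contact_force: [2.1, 2.1, 0.2]
gripper_width: -0.1
```

Run:
```python
from h import *
by();knob()
```

```text
t 13.7 TCP bracket y 129.1 x 2.3 z 69.3 F along y 2.4 [2.1 2.1 0.2]
scene pin top z 117.8 n 135 top at [ 576.9 -160.1  115. ]
scene plate 145 [590.5 -41.4  86.7] ((589.6903076171875, -44.89138412475586), (47.084228515625, 21.09748077392578), 40.339073181152344)
```

Pin is starting to tip into the eye's edge, so single small steps now.

>>> send_rows(
  steps=[
    [[0.06,0.01,0,0,0],[0.06,0.01,0,0,0]],
  ],
)

```text
clock: 13.92
position: [598.7, -44.8, 69.3]
ee_rot: [-0.64, 0.769, 0.002, 0.001]
contact_force: [1.3, 1.8, -0.4]
gripper_width: 0.0
```

Run:
```python
from h import *
by();knob()
```

```text
t 13.92 TCP bracket y 127.3 x 2.1 z 69.3 F along y 2.0 [ 1.3  1.8 -0.4]
scene pin top z 97.5 n 105 top at [ 578.3 -167.    95.4]
scene plate 139 [590.4 -42.7  87. ] ((589.81787109375, -44.76029586791992), (47.49229049682617, 20.636919021606445), 33.59402847290039)
```

Pin dropped about 23 mm. Back off, rise, and go above the knob.

>>> send_rows(
  steps=[
    [[-0.5,0,0,0,0],[-1,0,-0.5,0,0],[0,0,-2,0,0],[0,0,-2,0,0],[0,0,-2,0,0],[0,0,-1,0,0],[0,0,0,0,0],[0,0,0,0,0]],
  ],
)

```text
clock: 14.63
position: [595.2, -29.3, 145.8]
ee_rot: [-0.639, 0.769, 0.006, -0.008]
contact_force: [-0.5, -0.5, -0.3]
gripper_width: -0.4
```

Run:
```python
from h import *
by();knob();knob('top');im,d,p,r=wshot('w7');plan((575,-169.9,120),-99.9)
P=wpts(d,p,r);m=(d>0)&(np.hypot(P[...,0]-575,P[...,1]+169)<24)&(P[...,2]>90)&(P[...,2]<110);q=P[m]
if len(q):print(len(q),q.mean(0),cv2.minEnclosingCircle(q[:,:2].astype(np.float32)))
```

```text
t 14.63 TCP bracket y 142.0 x -3.9 z 145.8 F along y -0.6 [-0.5 -0.5 -0.3]
scene pin top z 97.5 n 109 top at [ 578.9 -167.4   94.8]
scene plate 136 [593.8 -57.9  84.6] ((594.4790649414062, -60.088623046875), (18.112300872802734, 46.83514404296875), 79.54052734375)
top pin top z 99.3 n 93 top at [ 579.7 -170.4   98.1]
top plate 121 [594.4 -62.9  87.6] ((596.3518676757812, -63.4374885559082), (14.191018104553223, 46.364322662353516), 80.07447814941406)
clock 14.78 at [594.9 -29.5 144.6] yaw -100.5 F [ 0.7 -0.2 -0.4] w -0.0
shift tool cm [14.15 -0.67  2.53] dist 143.9 turn rad -0.011 tilt z [-0.022 -0.002 -1.   ]
411 [ 578.19388368 -166.78656933   94.68724969] ((577.706787109375, -169.5488739013672), 8.735980033874512)
```

>>> send_rows(
  steps=[
    [[1,-0.05,0,-0.01,0],[2,-0.1,0,0,0],[3,-0.1,0,0,0],[3,-0.1,0,0,0],[2.5,-0.1,0,0,0],[1.5,-0.1,0,0,0],[0.5,0,0.3,0,0],[0,0,0.3,0,0],[0,0,0,0,0]],
  ],
)

```text
clock: 15.53
position: [570.7, -167.2, 128.4]
ee_rot: [-0.644, 0.765, 0.013, -0.017]
contact_force: [-0.2, -0.4, -0.2]
gripper_width: 0.4
```

Run:
```python
from h import *
plan((577,-169.7,105),-99.9)
```

```text
clock 15.53 at [ 570.7 -167.2  128.4] yaw -99.8 F [-0.2 -0.4 -0.2] w 0.4
shift tool cm [ 0.11 -0.76  2.32] dist 24.4 turn rad 0.001 tilt z [-0.042 -0.001 -0.999]
```

>>> send_rows(
  steps=[
    [[0.05,-0.3,0.5,0,0],[0.05,-0.25,0.6,0,0],[0,0,0.5,0,0],[0,0,0.2,0,0],[0,0,0,0,0],[0,0,0,0,0]],
  ],
)

```text
clock: 16.03
position: [575.8, -165.0, 106.2]
ee_rot: [-0.646, 0.763, 0.014, -0.018]
contact_force: [-0.7, 0.5, 0.9]
gripper_width: 0.0
```

Run:
```python
from h import *
plan((577,-169.7,98),-99.9)
```

```text
clock 16.03 at [ 575.8 -165.   106.2] yaw -99.5 F [-0.7  0.5  0.9] w 0.0
shift tool cm [ 0.44 -0.24  0.82] dist 9.6 turn rad 0.006 tilt z [-0.046 -0.001 -0.999]
```

>>> send_rows(
  steps=[
    [[0.25,-0.1,0.2,0,0],[0.2,-0.1,0.2,0,0],[0,0,0.1,0,0],[0,0,0,0,0]],
  ],
)

```text
clock: 16.37
position: [577.4, -169.7, 101.3]
ee_rot: [-0.646, 0.763, 0.014, -0.017]
contact_force: [-0.3, 0.3, -0.5]
gripper_width: -0.0
```

>>> send_rows(
  steps=[
    [[0,0,0.1,0,0],[0,0,0.1,0,0]],
  ],
)

```text
clock: 16.53
position: [577.5, -170.0, 99.6]
ee_rot: [-0.646, 0.763, 0.014, -0.017]
contact_force: [0.0, 0.0, -0.5]
gripper_width: -0.1
```

>>> send_rows(
  steps=[
    [[0,0,0.1,0,0],[0,0,0.1,0,0]],
  ],
)

```text
clock: 16.7
position: [577.5, -170.2, 97.7]
ee_rot: [-0.646, 0.763, 0.013, -0.017]
contact_force: [-0.4, 0.1, -0.6]
gripper_width: -0.0
```

>>> send_rows(
  steps=[
    [[0,0,0.1,0,0],[0,0,0.1,0,0]],
  ],
)

```text
clock: 16.87
position: [577.6, -170.3, 96.1]
ee_rot: [-0.646, 0.763, 0.013, -0.017]
contact_force: [-1.1, 1.5, 5.7]
gripper_width: 0.1
```

>>> send_rows(
  steps=[
    [[0,0,0.1,0,0],[0,0,0.1,0,0]],
  ],
)

```text
clock: 17.03
position: [577.8, -170.5, 96.0]
ee_rot: [-0.646, 0.763, 0.012, -0.017]
contact_force: [-2.3, 0.8, 5.0]
gripper_width: -0.0
```

>>> send_rows(
  steps=[
    [[0,0,0.1,0,0],[0,0,0.1,0,0]],
  ],
)

```text
clock: 17.2
position: [577.8, -170.5, 96.0]
ee_rot: [-0.647, 0.762, 0.012, -0.017]
contact_force: [-1.5, 0.7, 4.4]
gripper_width: -0.2
```

>>> send_rows(
  steps=[
    [[0,0,0.18,0,0],[0,0,0.18,0,0]],
  ],
)

```text
clock: 17.37
position: [578.0, -170.7, 95.9]
ee_rot: [-0.647, 0.762, 0.011, -0.017]
contact_force: [-2.6, 1.3, 10.1]
gripper_width: -0.2
```

>>> send_rows(
  steps=[
    [[0,0,0.22,0,0],[0,0,0.22,0,0]],
  ],
)

```text
clock: 17.53
position: [578.1, -170.8, 95.9]
ee_rot: [-0.648, 0.761, 0.01, -0.017]
contact_force: [-3.5, 0.7, 10.3]
gripper_width: -0.2
```

No motion at 10 N; the knob leans towards +x and I press on that side. Lift a little, shift to the far side, and press again.

>>> send_rows(
  steps=[
    [[0,0,-0.3,0,0],[0,0.4,-0.1,0,0],[0,0.4,0,0,0],[0,0.1,0,0,0],[0,0,0,0,0]],
  ],
)

```text
clock: 17.95
position: [568.4, -168.9, 100.9]
ee_rot: [-0.648, 0.761, 0.01, -0.016]
contact_force: [0.7, -0.5, 0.7]
gripper_width: 0.1
```

Run:
```python
from h import *
plan((570,-169.7,97),-99.9);im=knob();cv2.imwrite('pics/s8.png',cv2.resize(im[105:205,290:410],None,fx=6,fy=6,interpolation=cv2.INTER_CUBIC));knob('top')
im,d,p,r=wshot('w8')
```

```text
clock 17.95 at [ 568.4 -168.9  100.9] yaw -99.2 F [ 0.7 -0.5  0.7] w 0.1
shift tool cm [ 0.05 -0.19  0.38] dist 4.3 turn rad 0.012 tilt z [-0.038 -0.006 -0.999]
scene pin top z 128.9 n 190 top at [ 568.  -160.5  123.4]
scene plate 135 [593.8 -57.8  84.9] ((594.6389770507812, -60.097930908203125), (17.766517639160156, 45.78876876831055), 82.66303253173828)
top pin top z 126.2 n 34 top at [ 570.1 -159.5  120.9]
```

View pics/s8.png

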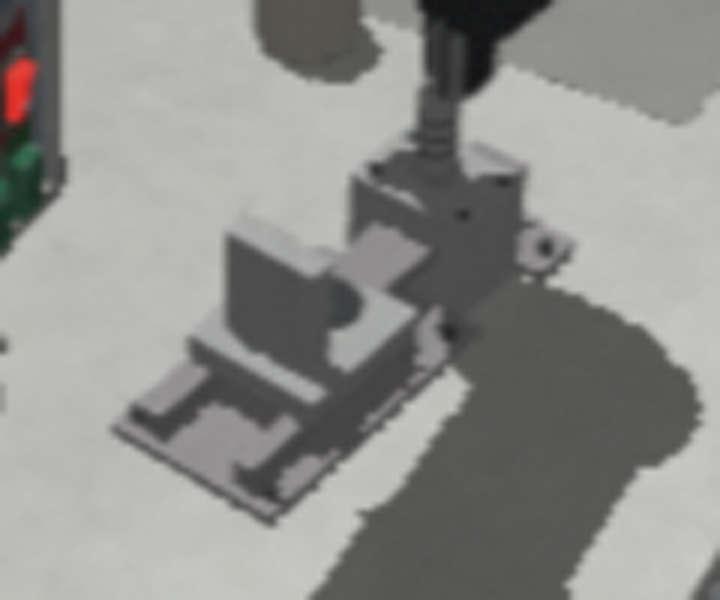

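The crop shows the pin nearly upright in the ear at about (438,140), flange slightly above the ear, fingers above it. Press off-centre now.

>>> send_rows(
  steps=[
    [[0,-0.1,0.2,0,0],[0,0,0.15,0,0],[0,0,0.1,0,0],[0,0,0.1,0,0]],
  ],
)

```text
clock: 18.43
position: [570.5, -169.5, 95.7]
ee_rot: [-0.648, 0.761, 0.009, -0.017]
contact_force: [-2.3, 2.0, 8.4]
gripper_width: -0.1
```

>>> send_rows(
  steps=[
    [[0,0,0.15,0,0],[0,0,0.18,0,0]],
  ],
)

```text
clock: 18.6
position: [570.7, -169.8, 95.6]
ee_rot: [-0.649, 0.761, 0.009, -0.017]
contact_force: [-4.3, 3.0, 11.6]
gripper_width: -0.1
```

>>> send_rows(
  steps=[
    [[0,0,0.22,0,0],[0,0,0.22,0,0]],
  ],
)

```text
clock: 18.77
position: [570.8, -169.9, 95.6]
ee_rot: [-0.65, 0.76, 0.008, -0.017]
contact_force: [-3.7, 2.8, 11.7]
gripper_width: 0.1
```

>>> send_rows(
  steps=[
    [[-0.04,0.07,0.25,0,0],[-0.04,0.07,0.28,0,0]],
  ],
)

```text
clock: 18.93
position: [570.5, -169.4, 94.9]
ee_rot: [-0.65, 0.759, 0.006, -0.017]
contact_force: [-2.7, 0.9, 9.1]
gripper_width: 0.2
```

>>> send_rows(
  steps=[
    [[-0.02,0.05,0.3,0,0],[-0.02,0.05,0.32,0,0]],
  ],
)

```text
clock: 19.1
position: [570.4, -169.3, 93.0]
ee_rot: [-0.651, 0.759, 0.004, -0.016]
contact_force: [-3.0, 1.5, 10.8]
gripper_width: 0.2
```

It is moving down now (95.6 → 93.0). Expected seat is at about 91–92.

>>> send_rows(
  steps=[
    [[-0.02,0.05,0.28,0,0],[-0.02,0.05,0.28,0,0]],
  ],
)

```text
clock: 19.27
position: [570.3, -169.4, 92.6]
ee_rot: [-0.652, 0.758, 0.002, -0.016]
contact_force: [-4.7, 3.0, 14.4]
gripper_width: 0.5
```

>>> send_rows(
  steps=[
    [[-0.02,0.05,0.28,0,0],[-0.02,0.05,0.28,0,0]],
  ],
)

```text
clock: 19.43
position: [570.3, -169.4, 92.6]
ee_rot: [-0.653, 0.757, 0.0, -0.015]
contact_force: [-4.8, 2.5, 13.5]
gripper_width: -0.1
```

>>> send_rows(
  steps=[
    [[0,0,-0.5,0,0],[0,0,-2,0,0],[0,0,-3,0,0],[-2,0,-3,0,0],[-3,0,-2,0,0],[-3,0,0,0,0],[-2,0,0,0,0],[-1,0,0,0,0],[0,0,0,0,0],[0,0,0,0,0]],
  ],
)

```text
clock: 20.27
position: [590.1, -55.2, 200.1]
ee_rot: [-0.651, 0.759, 0.001, -0.015]
contact_force: [-0.1, -0.0, -0.0]
gripper_width: -0.3
```

Run:
```python
from h import *
plan((570,-169.7,97),-99.9)
knob('top');im=knob();cv2.imwrite('pics/s9.png',cv2.resize(im[105:205,290:410],None,fx=6,fy=6,interpolation=cv2.INTER_CUBIC))
im,d,p,r=wshot('w9');P=wpts(d,p,r)
q=P[(d>0)&(np.hypot(P[...,0]-575,P[...,1]+169)<22)&(P[...,2]>84)&(P[...,2]<110)]
e=P[(d>0)&(abs(P[...,0]-575)<28)&(abs(P[...,1]+170)<28)&(abs(P[...,2]-52)<4)]
print('knob',len(q),cv2.minEnclosingCircle(q[:,:2].astype(np.float32)),np.percentile(q[:,2],[50,80,95]),'ear z',np.median(e[:,2]),cv2.minAreaRect(e[:,:2].astype(np.float32)))
t=q[q[:,2]>np.percentile(q[:,2],95)-2.5];A=np.c_[t[:,:2]-t[:,:2].mean(0),np.ones(len(t))];c=np.linalg.lstsq(A,t[:,2],rcond=None)[0];print('top plane',len(t),c.round(3),cv2.minEnclosingCircle(t[:,:2].astype(np.float32)))
cv2.imwrite('pics/w9c.png',cv2.resize(im[0:160,220:380],None,fx=3.75,fy=3.75,interpolation=cv2.INTER_CUBIC))
```

```text
clock 20.27 at [590.1 -55.2 200.1] yaw -98.7 F [-0.1 -0.  -0. ] w -0.3
shift tool cm [11.41  0.04 10.55] dist 155.4 turn rad 0.021 tilt z [-0.023 -0.018 -1.   ]
top pin top z 95.5 n 78 top at [ 577.3 -171.5   94.5]
top plate 54 [582.1 -60.6  87.2] ((583.1549682617188, -61.10430908203125), (13.928927421569824, 19.6227970123291), 80.45087432861328)
scene pin top z 94.3 n 95 top at [ 575.9 -166.9   91.9]
scene plate 136 [594.1 -57.8  84.7] ((595.1920776367188, -60.14898681640625), (15.98839282989502, 47.01389694213867), 79.04390716552734)
knob 373 ((575.5150146484375, -169.96607971191406), 9.060412406921387) [91.68252653 92.35736798 92.95878945] ear z 51.23955363475466 ((574.5911865234375, -169.7983856201172), (44.662662506103516, 60.10856246948242), 80.8471908569336)
top plane 334 [-3.8000e-02  1.8000e-02  9.1791e+01] ((575.4972534179688, -170.29241943359375), 8.86019229888916)
```

View pics/s9.png

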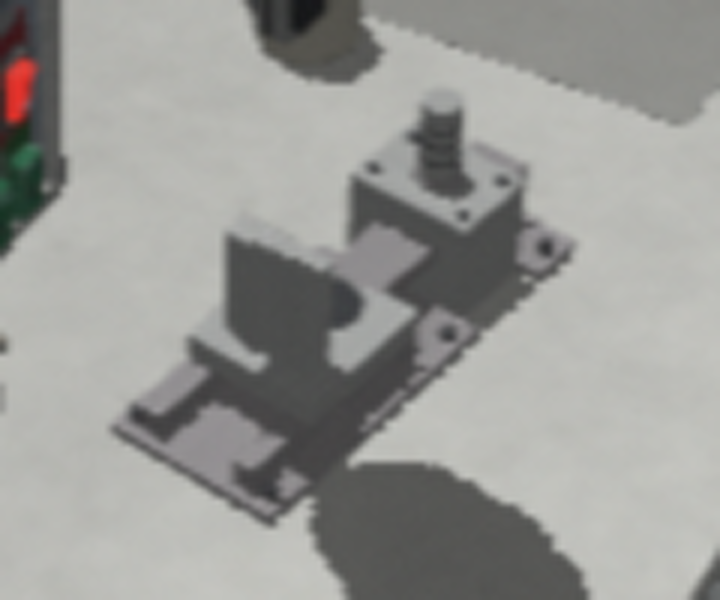

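The view shows the pin standing in the ear at about (442,140), flange about on the ear. But the pressed travel was only 3.3 mm of about 5, and the top plane is still tilted by about 2°. I'll press again, centred and a little firmer.

Run:
```python
from h import *
plan((574,-170,105),-99.9)
```

```text
clock 20.42 at [589.8 -56.2 199.9] yaw -98.8 F [ 0.5 -0.2 -0.1] w -0.0
shift tool cm [11.28 -0.38  9.72] dist 149.0 turn rad 0.019 tilt z [-0.024 -0.018 -1.   ]
```

>>> send_rows(
  steps=[
    [[1,0,0,0.01,0],[2,0,0.5,0.01,0],[2,0,1.5,0,0],[2,0.05,1.5,0,0],[2,0.1,1.5,0,0],[1,0.1,1.5,0,0],[0.5,0,1,0,0],[0,0,0.5,0,0],[0,0,0,0,0],[0,0,0,0,0]],
  ],
)

```text
clock: 21.25
position: [563.2, -176.9, 118.1]
ee_rot: [-0.637, 0.771, 0.001, -0.016]
contact_force: [0.9, 0.1, 0.2]
gripper_width: -0.0
```

Run:
```python
from h import *
plan((573,-170,95),-99.9)
```

```text
clock 21.25 at [ 563.2 -176.9  118.1] yaw -100.8 F [0.9 0.1 0.2] w -0.0
shift tool cm [-0.91 -0.89  2.27] dist 26.0 turn rad -0.016 tilt z [-0.026 -0.018 -0.999]
```

>>> send_rows(
  steps=[
    [[-0.3,-0.3,0.4,-0.01,0],[-0.3,-0.3,0.5,0,0],[-0.2,-0.2,0.5,0,0],[0,0,0.3,0,0],[0,0,0.1,0,0],[0,0,0,0,0]],
  ],
)

```text
clock: 21.75
position: [576.3, -167.4, 100.6]
ee_rot: [-0.643, 0.765, -0.001, -0.014]
contact_force: [1.3, -1.1, 0.1]
gripper_width: 0.2
```

Run:
```python
from h import *
plan((573,-170,93.5),-99.9)
```

```text
clock 21.75 at [ 576.3 -167.4  100.6] yaw -99.9 F [ 1.3 -1.1  0.1] w 0.2
shift tool cm [0.29 0.26 0.72] dist 8.3 turn rad -0.0 tilt z [-0.02  -0.019 -1.   ]
```

>>> send_rows(
  steps=[
    [[0.15,0.1,0.2,0,0],[0.1,0.1,0.2,0,0],[0,0,0.1,0,0],[0,0,0.1,0,0]],
  ],
)

```text
clock: 22.08
position: [573.7, -169.5, 94.7]
ee_rot: [-0.644, 0.765, -0.001, -0.014]
contact_force: [-0.7, -0.2, 0.7]
gripper_width: -0.1
```

>>> send_rows(
  steps=[
    [[0,0,0.1,0,0],[0,0,0.12,0,0]],
  ],
)

```text
clock: 22.25
position: [573.7, -169.8, 92.6]
ee_rot: [-0.644, 0.765, -0.001, -0.013]
contact_force: [0.4, 0.2, 3.9]
gripper_width: 0.2
```

>>> send_rows(
  steps=[
    [[0,0.02,0.15,0,0],[0,0.02,0.2,0,0]],
  ],
)

```text
clock: 22.42
position: [574.4, -170.3, 92.3]
ee_rot: [-0.644, 0.765, -0.003, -0.013]
contact_force: [-4.6, 2.4, 13.9]
gripper_width: -0.2
```

>>> send_rows(
  steps=[
    [[-0.04,0.08,0.3,0,0],[-0.04,0.08,0.35,0,0]],
  ],
)

```text
clock: 22.58
position: [574.6, -170.1, 92.3]
ee_rot: [-0.645, 0.764, -0.006, -0.012]
contact_force: [-5.3, 2.3, 17.6]
gripper_width: -0.2
```

>>> send_rows(
  steps=[
    [[-0.04,0.1,0.42,0,0],[-0.04,0.1,0.42,0,0]],
  ],
)

```text
clock: 22.75
position: [574.6, -170.2, 92.3]
ee_rot: [-0.646, 0.763, -0.009, -0.011]
contact_force: [-6.1, 3.1, 18.9]
gripper_width: 0.2
```

>>> send_rows(
  steps=[
    [[0,0,-0.5,0,0],[0,0,-2,0,0],[-1,0,-2,0,0],[-2,0,-1.5,0,0],[-2.5,0,-1,0,0],[-2,0,0,0,0],[-1,0,0,0,0],[0,0,0,0,0],[0,0,0,0,0]],
  ],
)

```text
clock: 23.5
position: [589.6, -82.2, 165.5]
ee_rot: [-0.645, 0.764, -0.01, -0.01]
contact_force: [-0.7, -0.3, -0.3]
gripper_width: 0.1
```

Run:
```python
from h import *
plan((570,-169.7,97),-99.9)
knob('top');knob()
for i in range(3):
    im,d,p,r=wshot(f'w10{i}');P=wpts(d,p,r)
    q=P[(d>0)&(np.hypot(P[...,0]-575,P[...,1]+169)<22)&(P[...,2]>88)&(P[...,2]<102)]
    e=P[(d>0)&(abs(P[...,0]-575)<28)&(abs(P[...,1]+170)<28)&(abs(P[...,2]-52)<4)]
    f=P[(d>0)&(np.hypot(P[...,0]-575,P[...,1]+169)<13)&(P[...,2]>54)&(P[...,2]<60)]
    A=np.c_[q[:,:2]-q[:,:2].mean(0),np.ones(len(q))];c=np.linalg.lstsq(A,q[:,2],rcond=None)[0]
    A=np.c_[e[:,:2]-q[:,:2].mean(0),np.ones(len(e))];ce=np.linalg.lstsq(A,e[:,2],rcond=None)[0]
    print('knob',len(q),np.round(cv2.minEnclosingCircle(q[:,:2].astype(np.float32))[0],1),'med',np.median(q[:,2]).round(2),'plane',c.round(3),'ear',np.median(e[:,2]).round(2),ce.round(3),'flange',len(f),np.median(f[:,2]))
cv2.imwrite('pics/w10c.png',cv2.resize(im[0:160,220:380],None,fx=3.75,fy=3.75,interpolation=cv2.INTER_CUBIC))
z=np.load('pics/w2.npz');P=wpts(z['d'],z['p'],R.from_quat(z['q']));d=z['d']
q=P[(d>0)&(np.hypot(P[...,0]-507.7,P[...,1]-228.8)<13)&(P[...,2]>88)&(P[...,2]<102)];e=P[(d>0)&(abs(P[...,0]-501)<28)&(abs(P[...,1]-264)<55)&(abs(P[...,2]-54)<4)];print('rack ref',np.median(q[:,2]),np.median(e[:,2]))
```

```text
clock 23.5 at [589.6 -82.2 165.5] yaw -99.6 F [-0.7 -0.3 -0.3] w 0.1
shift tool cm [8.76 0.49 7.1 ] dist 112.8 turn rad 0.005 tilt z [-0.002 -0.028 -1.   ]
top pin top z 96.0 n 76 top at [ 577.1 -170.2   94. ]
top plate 123 [594.5 -62.8  87.6] ((595.4653930664062, -63.32386779785156), (14.370515823364258, 46.09597396850586), 79.75714111328125)
scene pin top z 93.7 n 92 top at [ 575.7 -166.6   92.1]
scene plate 138 [593.9 -57.6  84.8] ((594.5093383789062, -58.96552658081055), (16.83342742919922, 46.18057632446289), 83.15556335449219)
knob 491 [ 574.2 -170.6] med 91.49 plane [-6.0000e-03  2.0000e-03  9.1467e+01] ear 51.27 [0.0000e+00 3.0000e-03 5.1353e+01] flange 84 55.49615162024499
knob 491 [ 574.4 -170.3] med 91.49 plane [-1.2000e-02 -1.0000e-02  9.1422e+01] ear 51.25 [-0.0000e+00  2.0000e-03  5.1352e+01] flange 87 55.63114860436028
knob 498 [ 574.4 -170.2] med 91.43 plane [-2.4000e-02 -1.3000e-02  9.1407e+01] ear 51.23 [-1.0000e-03  3.0000e-03  5.1337e+01] flange 81 55.51520257037163
rack ref 92.99667777208055 53.18506747441003
```

View pics/w10c.png

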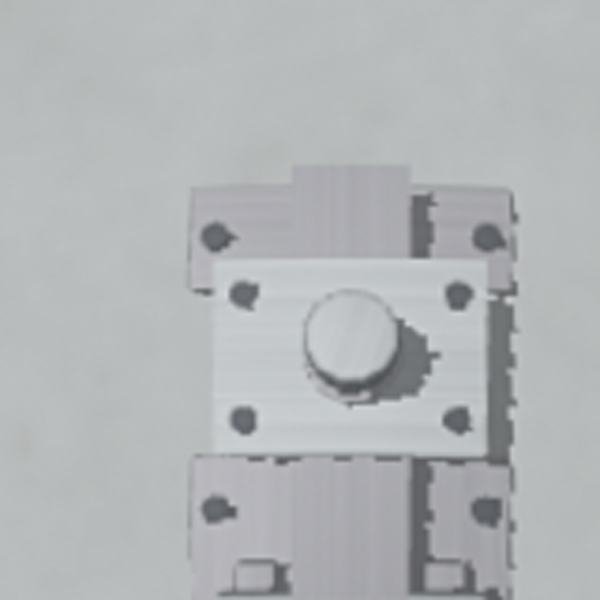

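The crop shows the knob upright at about (352,338), central between the ear's four screws. Its top is 40.1 mm above the ear (nominal 40), so the pin is seated. The robot is clear, so I'll hand in.

Run:
```python
from h import *
print(job.job_done())
```

```text
the job is handed in; nothing more can be done
None
```

The slim pin is seated through the upper ear, the tongue's eye and the lower ear, and I handed the job in at about 23.5 s of the 67 s allowed. `job_done` gives no verdict.

I let the pin in until it stood on the tongue. I then eased the sled in about 13 mm by its plate at 2–4 N until the pin dropped about 23 mm, and pressed it past the sprung ball. The first presses at about 10–12 N did not move it, because I was pushing off-centre on a leaning pin. It went down once I relieved the side load, and a second, centred press at up to 19 N met a solid stop.

**Last checks (wrist camera):**
- **Height:** the knob top is 40.1 mm above the ear (nominal 40) and the flange top about 4.2 mm above it (nominal 4), so the flange is within about 0.3 mm of flat.
- **Position and angle:** the pin is less than 1 mm from the ear's centre and leans about 1°.
- **Robot:** the gripper is clear of everything and the contact force reads about zero.

**Disagreements:** the top and scene cameras put the knob top at 93.7–96 mm, 2–4 mm higher than the wrist camera. The fixed cameras are noisier and used a different height percentile, so I relied on the wrist camera's heights relative to the ear. I could not see the pin in the lower ear; that is inferred from the drop and the seated height.

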